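# Seat the latch cap and show the latch unit to the inspection camera

### The job

On this helmet line, press the yellow cap of the black latch unit fully home while the unit stands in its nest, then lift the unit out and present it to the inspection camera: held in the air on the lens axis, with its orange front face 12 cm in front of the lens and square to it, and the capped top uppermost in the camera's view. Finish while holding it still there, in the gripper alone and not touching the camera; leave the other latch unit (white cap) and everything else on the table where they are.

Things in the scene. Friction and masses are not known exactly. Their poses are not given: they have to be found in the camera images.
- latch: Latch unit to work on: loose black block 90 (x) by 34 (y) by 55 mm high (z), 0.16-0.33 kg, yellow cap on top, orange plate with white dot on its front (+x) end. Origin: centre of underside; z up. Stands in one of the nest's pockets, lowest 12 mm inside, 1.5 mm play. Grip it from above across its 34 mm width (y), 36 to 45 mm above its underside: fingertips then clear the nest.
- latch_cap (a joint): How far the yellow cap is pushed into the latch unit, in m: 0 to 0.002 at the start, 0.006 = fully home (hard stop). It resists with about 6 N of friction and stays where it is left.
- cap_top (a point): Centre of the top of the yellow cap, a disc 28 mm across in the middle of the latch unit's top; moves with the cap. 57 mm above the unit's underside when home (2 mm proud of the block), 61 to 63 mm at the start; a red band shows beneath the yellow until it is home. Axes as the unit's.
- latch_middle (a point): Point in the middle of the latch unit, on its axis, 30 mm above the underside (the orange front face is 45 mm ahead of it along +x). Axes as the unit's.
- nest: Fixed aluminium plate 130 x 210 mm (x, y), 20 mm high, origin at the centre of its underside. Two pockets 93 x 37 mm, 12 mm deep (floor 8 mm above the table), centres at y = +55 and -55 mm in its frame, long side along its x. The yellow-capped unit is in one, the white-capped one in the other.
- camera: Fixed stand of the inspection camera: base plate 110 x 120 mm, a 24 mm column 364 mm high. Origin: on the table straight below the centre of the lens front; the base's centre is 70 mm and the column 85 mm behind it (the stand's +x). It carries the camera head, which looks along the stand's -x, roughly towards the robot, and 25 degrees down.
- camera_head: Camera head: black lens 42 mm across with a white ring light (66 mm) and a blue housing behind. Origin: centre of the lens front, 320 mm above the stand's origin. It looks along its own -x (25 degrees below level); its z is the up of its picture, its y is level.
- view_point (a point): Where latch_middle must be held: on the lens axis, 165 mm in front of the lens (orange face then 120 mm from it), about 250 mm above the table. Axes are the camera head's; presented correctly, the latch unit's x, y and z axes point the same way as these (orange face to the lens, so the unit leans back from it by 25 degrees).
- other_latch: Bystander: finished latch unit with a white cap, same size (top of cap 57 mm above its underside), in the other pocket, loose.
- helmet: Bystander: black open-face helmet, 250 mm across, 230 mm high, loose; origin at the centre of its underside.
- bin_near: Bystander: blue bin 180 x 150 x 110 mm high with black parts, at the robot's right, loose; origin at the centre of its underside.
- bin_far: Bystander: blue bin like the other, farther from the robot, loose.
- screwdriver: Bystander: screwdriver about 190 mm long, lying on the table beyond the nest, loose.
- tub: Bystander: white tub 90 mm across, 55 mm high, with yellow caps, loose.
- collar: Bystander: steel collar 60 mm across, 14 mm high, loose.
- front_face (a point): Centre of the latch unit's orange front face: 45 mm ahead (+x) of latch_middle. Axes as the unit's.
Not all that is in view belongs to the job. What is shaped like the latch but blue is not meant.

How it is judged (in metres and radians):
On the way, in this order (a step that is already met when the one before it is completed fails the run):
1. the yellow cap is fully home while its unit stands in the nest (value of joint latch_cap above 0.005 m and distance of latch from where it was at the start of the episode below 0.012 m), for 0.2 s.
2. the latch unit is lifted clear of the nest (height (world z) of latch above 0.07 m), for 0.2 s.
At the end, for the whole second after the job is handed in: Cap within 1 mm of home; latch unit gripped in the air, its middle within 22 mm of the view point, axes within 0.2 rad of the camera's, orange face to the lens, cap up; still (20 mm/s, 0.15 rad/s); nothing touching the camera; each bystander within 20 mm of its start (value of joint latch_cap above 0.005 m and distance between latch_middle and view_point below 0.022 m and height (world z) of latch_middle above 0.2 m and angle between the x axis of latch and the x axis of view_point, either way round below 0.2 rad and angle between the y axis of latch and the y axis of view_point, either way round below 0.2 rad and z of latch in the frame of view_point below 0 m and x of front_face in the frame of view_point above 0.02 m and contact force between the fingers and latch above 1 N and contact force between camera and anything else below 0.3 N and linear speed of latch below 0.02 m/s and angular speed of latch below 0.15 rad/s and distance of each of other_latch, helmet, bin_near, bin_far, screwdriver, tub, collar from where it was at the start of the episode below 0.02 m); the arm keeps its last pose, push and grip.
It fails at once if a bystander is moved by more than 20 mm (distance of any of other_latch, helmet, bin_near, bin_far, screwdriver, tub, collar from where it was at the start of the episode above 0.02 m).
It also fails if it takes over 43 s, if anything falls off the work surface, if the arm or the gripper's body presses on something with over 40 N, if the wrist force passes 120 N, or if a joint passes its speed limit or range.

### The arm

A 6-joint arm with a two-finger parallel gripper is mounted at the origin on the work surface. World frame = base frame: x ahead of the robot, y to its left, z up, the work surface at z = 0. Lengths are in mm, angles in degrees, forces in N, time in s.
With the tool pointing down it reaches from about 300 to 850 mm from the base axis. Payload 4.2 kg.
Tool frame: the origin (TCP) lies midway between the tips of the shut fingers; the grasp point (between the pads) lies 19 mm behind it; x points along the fingers, y is the direction in which the jaws open and shut, and the axes are right-handed (so a half turn about x gives the same grasp; the last joint's range is limited). The gripper opens to 91 mm and grips with 3 to 60 N. Pads are 32 mm wide; open, the fingers measure 118 mm over their backs; the gripper's body (76 mm by 178 mm) begins 60 mm behind the grasp point.
Start: joints at [-66.52, 18.312, 89.639, -0, 72.044, -1.146], TCP at [239.601, -522.718, 213.976] pointing down, gripper open.
Joint ranges: [-177.97, 177.97], [-48.28, 115.42], [12.27, 149.76], [-77.06, 257.06], [2.81, 150.46], [-146.56, 146.56]. Speed limits (degrees/s): [147.25, 147.25, 180, 180, 180, 180].

### API

Orientations are given as [roll, pitch, yaw] about the fixed x, y, z axes, in that order (R = Rz(yaw) Ry(pitch) Rx(roll)).
In Python, from workcell import env gives the robot as it stands.
- The arm moves only by the shell command python3 -m handwheel 'ROWS' [FORCE]. ROWS is text: rows parted by semicolons, each of 7 numbers parted by spaces: the turn, a rotation vector about the tool's x, y, z in degrees, then the shift along the tool's x, y, z in m, then the finger opening in m, from 0 to 0.0912. In form: rx ry rz x y z grip; .... A call has 1 to 12 rows; each row is the pose to reach, as a shift and turn from the pose commanded when the call began, along the tool's axes at that moment; what a row does not reach only later rows make up. A row lasts 1/12 s, in which the tool goes at most 41.7 mm and 7.16 degrees, less where a joint would pass 70% of its speed; a pose out of reach is approached as far as the arm can. A call with a gripper value outside its range is refused whole. The fingers move at their own pace and stop on an object; FORCE is the grip in N (left out, the last holds). Time passes only in rows, so rows that repeat a pose let the fingers close. It gives the time, the measured TCP pose, the force and the opening at its end, in the units of the state.
- env.state(): the state, without advancing time (a new reading comes with each control period).
- env.grab_frame(name): name is "scene" or "top" or "wrist"; returns the picture (420x560x3 uint8, red, green, blue); there is no depth.
- env.get_calibration(name): a dict with "mtx" (3x3 intrinsics, pixels), "T" (4x4, takes a point from camera to world coordinates); the wrist camera has in their place "hand_eye" (4x4, takes a point from camera to tool coordinates, whose origin is the TCP and whose axes are the tool frame's). Camera axes: x right, y up, looking along -z (the intrinsics and any distortion apply to the point x, -y, -z); pixel columns grow to the right and rows downward; lengths in mm; the calibration is good to about 2 mm. A picture is of the moment at which its call begins: read the wrist's pose just before it. get_calibration takes no time and is no camera call.
- env.job_done(): hands the job in, once; it reports no verdict.
The state is a dict: "time_s": time; "qpos": joint angles; "qvel": joint speeds; "effort": joint torques, N m; "ee_pos": TCP position; "ee_rot": TCP orientation; "force": force on the tool from outside, world axes, zero at the start; "torque": the same for the moment, N m; "gripper_width": finger opening in mm.
Only numpy, scipy, OpenCV 4.12 (cv2) and the standard library are available. Lean on these libraries where they do the work, as an engineer would, in place of code of your own. Each camera call takes 0.05 s, during which the arm holds its last target. There are 200 camera calls.

## Working session

There is one attempt and no reset: what is moved stays moved. The work goes in short steps, Python scripts to look and compute and a shell command to move; the robot and the scene stay as the last step left them, time stands still between calls to the robot, and variables do not carry over. Pictures are saved under pics/ and viewed, on a budget of 10 in all, crops included, one or two more only if the job needs it, and the job is handed in when it is done.

```bash
mkdir -p pics; ls; python3 - <<'E'
from workcell import env
import cv2,json
print(env.state())
for n in ("scene","top"):
    cv2.imwrite(f"pics/{n}0.png",env.grab_frame(n)[:,:,::-1]); c=env.get_calibration(n); print(n,c)
print(env.get_calibration("wrist"))
E
```

```text
pics
{'time_s': 0.0, 'qpos': array([-6.65208253e+01,  1.83511851e+01,  8.97082684e+01,  1.17437204e-03,
        7.20444133e+01, -1.14707345e+00]), 'qvel': array([-0.06209529, -0.07098354,  0.05091696, -0.00309315, -0.01077752,
       -0.01546039]), 'effort': array([-1.24032511e-03, -4.12466669e+01, -2.31976980e+01,  7.26451795e-02,
        4.57495172e-02, -1.57747077e-04]), 'ee_pos': array([ 239.38737855, -522.22021698,  213.11224837]), 'ee_rot': array([-91.76295148,  89.89612719, 112.86293362]), 'force': array([-0.11955044, -0.75285245, -0.37005927]), 'torque': array([-0.04563761, -0.01079233, -0.00795615]), 'gripper_width': 91.27803148487453}
scene {'mtx': array([[478.05112432,   0.        , 270.37546487],
       [  0.        , 478.05112432, 211.82431012],
       [  0.        ,   0.        ,   1.        ]]), 'T': array([[-4.18905920e-01, -5.72733048e-01,  7.04623790e-01,
         1.62564518e+03],
       [ 9.07960483e-01, -2.54624582e-01,  3.32827407e-01,
         5.14518549e+02],
       [-1.12067175e-02,  7.79193928e-01,  6.26682720e-01,
         1.15365582e+03],
       [ 0.0000000
[... 399 characters left out ...]
87052e+01],
       [-4.87048675e-04,  1.92496730e-01,  9.81297494e-01,
         1.54733963e+03],
       [ 0.00000000e+00,  0.00000000e+00,  0.00000000e+00,
         1.00000000e+00]])}
{'mtx': array([[363.32269778,   0.        , 288.11596812],
       [  0.        , 363.32269778, 216.28636963],
       [  0.        ,   0.        ,   1.        ]]), 'hand_eye': array([[-4.26548725e-04,  2.40214502e-01, -9.70719739e-01,
        -1.70325798e+02],
       [ 9.99999541e-01,  9.34794738e-04, -2.08090212e-04,
         5.84368167e-01],
       [ 8.57437417e-04, -9.70719382e-01, -2.40214791e-01,
        -6.67971060e+01],
       [ 0.00000000e+00,  0.00000000e+00,  0.00000000e+00,
         1.00000000e+00]])}
```

View pics/scene0.png

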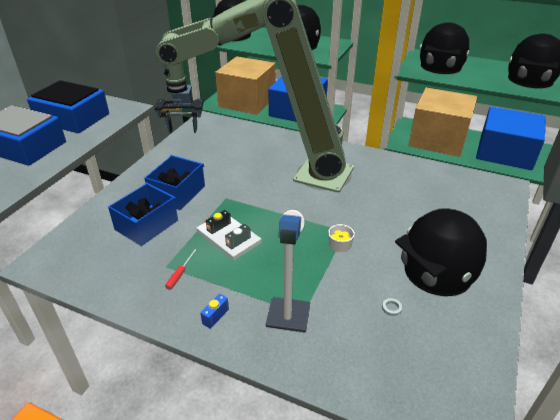

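View pics/top0.png

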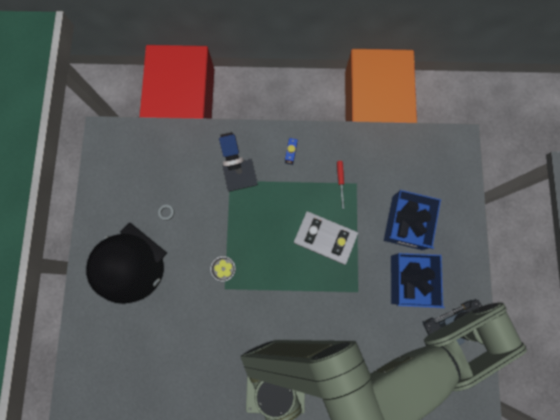

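Candidates: black unit with a yellow cap (scene 218,217; top 341,241), black unit with a white cap (scene 237,233; top 313,230) and blue decoy with a yellow cap (scene 214,308; top 291,150). By the description it is the first. I'll check with one close crop of nest and camera.

```bash
cat > h.py <<'E'
import numpy as np, cv2
from scipy.spatial.transform import Rotation as R
from workcell import env
def toolT(s):
    T=np.eye(4); T[:3,:3]=R.from_euler('xyz',s['ee_rot'],degrees=True).as_matrix(); T[:3,3]=s['ee_pos']; return T
def camT(name,s=None):
    c=env.get_calibration(name)
    return c['mtx'], (c['T'] if 'T' in c else toolT(s)@c['hand_eye'])
def ray(K,T,p):
    d=np.array([(p[0]-K[0,2])/K[0,0],-(p[1]-K[1,2])/K[1,1],-1.]); d=T[:3,:3]@d
    return T[:3,3],d/np.linalg.norm(d)
def onz(K,T,p,z):
    o,d=ray(K,T,p); return o+d*(z-o[2])/d[2]
def tri(rays):
    A=np.zeros((3,3));b=np.zeros(3)
    for o,d in rays:
        P=np.eye(3)-np.outer(d,d);A+=P;b+=P@o
    x=np.linalg.solve(A,b); return x,[np.linalg.norm(np.cross(x-o,d)) for o,d in rays]
def proj(K,T,X):
    q=T[:3,:3].T@(np.asarray(X)-T[:3,3]); return np.array([K[0,2]+K[0,0]*q[0]/-q[2],K[1,2]+K[1,1]*q[1]/q[2]])
E
python3 - <<'E'
import cv2,numpy as np
from h import *
s=cv2.imread('pics/scene0.png');t=cv2.imread('pics/top0.png')
a=cv2.resize(s[195:265,190:310],None,fx=5,fy=5,interpolation=2)[:, :600]
b=cv2.resize(t[125:195,205:275],None,fx=4,fy=4,interpolation=2);c=cv2.resize(t[205:275,285:365],None,fx=4,fy=4,interpolation=2)[:280]
bc=np.hstack([b,c]); bc=bc[:250]
out=np.zeros((600,600,3),np.uint8); out[:350]=a; out[350:,:bc.shape[1]]=bc
cv2.imwrite('pics/crop.png',out)
for n,im in(('scene',s),('top',t)):
    K,T=camT(n); h=cv2.cvtColor(im,cv2.COLOR_BGR2HSV)
    for nm,lo,hi in(('yel',(22,150,120),(35,255,255)),('white',(0,0,150),(180,60,255))):
        m=cv2.inRange(h,lo,hi); k,_,st,ce=cv2.connectedComponentsWithStats(m)
        for i in range(1,k):
            if st[i,4]>12 and 180<ce[i][0]<380 and 130<ce[i][1]<330: print(n,nm,st[i],ce[i].round(1),onz(K,T,ce[i],68).round(0))
E
```

```text
scene yel [214 213   8   6  37] [217.6 215.3] [ 500. -227.   68.]
scene yel [332 231  18  10 120] [340.6 235.5] [424. 210.  68.]
scene yel [210 300   8   8  51] [213.4 303.8] [863. -35.  68.]
scene white [    0    92   560   328 93366] [315.8 275. ] [632. 198.  68.]
scene white [183 249  13  18  37] [189.3 257.2] [ 726. -204.   68.]
top white [225 160  15   5  42] [231.9 162.1] [792. 184.  68.]
top white [ 295  213   62   50 1190] [325.1 237.7] [ 512. -171.   68.]
```

View pics/crop.png

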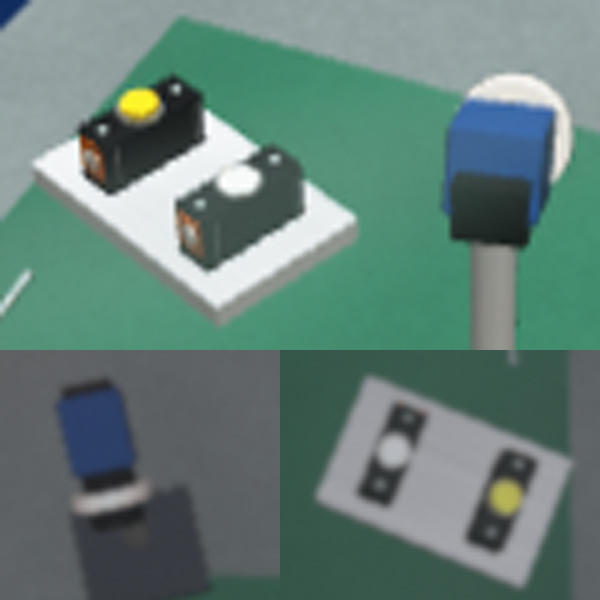

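The chosen unit is the black one with the yellow cap, at crop (140,105) in the scene and (505,497) in the top view. Its orange face points away from the robot, along nest +x. The camera's ring light is at top pixel ~(232,162), with the housing behind it (+x).

```bash
python3 - <<'E'
from h import *
s=cv2.imread('pics/scene0.png');t=cv2.imread('pics/top0.png')
K,T=camT('top');Ks,Ts=camT('scene')
h=cv2.cvtColor(t,cv2.COLOR_BGR2HSV)
def comps(m,box,mn):
    k,l,st,ce=cv2.connectedComponentsWithStats(m)
    return [((l==i).astype(np.uint8),ce[i],st[i,4]) for i in range(1,k) if st[i,4]>mn and box[0]<ce[i][0]<box[1] and box[2]<ce[i][1]<box[3]]
print('hsv nest',h[253,320],'yel',h[241,341],'base',h[180,245],'floor',h[190,215])
def rect(m,z):
    c,_=cv2.findContours(m,0,1); c=max(c,key=cv2.contourArea)[:,0].astype(float)
    P=np.array([onz(K,T,p,z)[:2] for p in c]); r=cv2.minAreaRect(P.astype(np.float32)); return r
for m,ce,a in comps(cv2.inRange(h,(0,0,125),(180,70,255)),(290,360,210,265),400):
    print('nest',ce,rect(m,20))
y=comps(cv2.inRange(h,(22,90,100),(35,255,255)),(330,355,230,255),10)
for m,ce,a in y: print('yel',ce,a,onz(K,T,ce,62))
hs=cv2.cvtColor(s,cv2.COLOR_BGR2HSV)
ys=comps(cv2.inRange(hs,(22,150,120),(35,255,255)),(210,225,205,225),10)
print('tri',tri([ray(K,T,y[0][1]),ray(Ks,Ts,ys[0][1])]))
g=cv2.inRange(t,(0,0,0),(75,75,75)); 
for m,ce,a in comps(g,(215,265,150,195),150): print('base',ce,a,rect(m,10))
E
```

```text
hsv nest [105  11 136] yel [ 29 134 181] base [110  35  66] floor [ 99  18 100]
nest [324.93506494 237.30211893] ((519.8950805664062, -177.74789428710938), (211.24375915527344, 131.06716918945312), 68.19367980957031)
yel [341.06521739 241.23913043] 46 [ 500.56918873 -229.8937393    62.        ]
tri (array([ 499.64649938, -228.44591715,   67.17165457]), [np.float64(0.7428186660430328), np.float64(0.7428186660429275)])
base [240.10927573 176.00762389] 787 ((757.2246704101562, 157.95562744140625), (112.98677825927734, 117.71598815917969), 14.86609935760498)
```

```bash
cat >> h.py <<'E'
def down(yaw,flip=1,lean=0):
    """tool x down, tool y along +-unit y; lean = back-tilt of the unit about its y, deg"""
    U=R.from_euler('z',yaw,degrees=True).as_matrix()@R.from_euler('y',-lean,degrees=True).as_matrix()
    x=-U[:,2]; y=flip*U[:,1]; return np.c_[x,y,np.cross(x,y)]
def rel(s,pos,Rt):
    T=toolT(s); return R.from_matrix(T[:3,:3].T@Rt).as_rotvec(degrees=True).round(2), (T[:3,:3].T@(np.array(pos)-T[:3,3])).round(1)
E
python3 - <<'E'
from h import *
s=env.state(); T=toolT(s); print(T.round(3))
for f in(1,-1): print(f,rel(s,[500,-229,170],down(-21.8,f)))
K,Tt=camT('top')
for p in((440,192),(440,245),(445,300),(392,190)): print(p,onz(K,Tt,p,110).round())
E
```

```text
[[-1.00000e-03  4.17000e-01 -9.09000e-01  2.39421e+02]
 [ 1.00000e-03 -9.09000e-01 -4.17000e-01 -5.22292e+02]
 [-1.00000e+00 -2.00000e-03 -0.00000e+00  2.13194e+02]
 [ 0.00000e+00  0.00000e+00  0.00000e+00  1.00000e+00]]
1 (array([-1.3357e+02, -1.1000e-01,  4.0000e-02]), array([  43.5, -158. , -359.1]))
-1 (array([4.643e+01, 4.000e-02, 9.000e-02]), array([  43.5, -158. , -359.1]))
(440, 192) [ 683. -584.  110.]
(440, 245) [ 489. -573.  110.]
(445, 300) [ 299. -580.  110.]
(392, 190) [ 686. -409.  110.]
```

```bash
python3 -m handwheel '46.4 0 0 0 -0.158 -0.359 0;46.4 0 0 0 -0.158 -0.359 0;46.4 0 0 0 -0.158 -0.359 0;46.4 0 0 0 -0.158 -0.359 0;46.4 0 0 0 -0.158 -0.359 0;46.4 0 0 0 -0.158 -0.359 0;46.4 0 0 0 -0.158 -0.359 0;46.4 0 0 0 -0.158 -0.359 0;46.4 0 0 0 -0.158 -0.359 0;46.4 0 0 0 -0.158 -0.359 0;46.4 0 0 0 -0.158 -0.359 0;46.4 0 0 0 -0.158 -0.359 0' 30
python3 - <<'E'
from h import *
s=env.state(); im=env.grab_frame('wrist')[:,:,::-1]; cv2.imwrite('pics/w1.png',im)
import pickle; pickle.dump(s,open('w1.pkl','wb'))
K,T=camT('wrist',s)
h=cv2.cvtColor(im,cv2.COLOR_BGR2HSV); m=cv2.inRange(h,(22,120,100),(35,255,255))
k,l,st,ce=cv2.connectedComponentsWithStats(m)
for i in range(1,k):
    if st[i,4]>60: print(st[i],ce[i],onz(K,T,ce[i],70).round(1))
print(s['ee_pos'],s['force'],rel(s,[500,-229,100],down(-21.8,-1)),proj(K,T,[500,-229,70]))
E
```

```text
time_s: 1.1
ee_pos: [500.9, -227.8, 213.3]
ee_rot: [13.4, 89.9, 171.8]
force: [-0.1, -1.2, -0.4]
gripper_width: 14.2
[275 190  29  29 652] [288.7101227 204.4095092] [ 500.8 -229.3   70. ]
[ 500.8936387  -227.82930339  213.34919742] [-0.06809454 -1.22409575 -0.36401034] (array([ 0.26,  0.07, -0.02]), array([113.3,   1.4,   0.3])) [288.78028323 205.38035765]
```

View pics/w1.png

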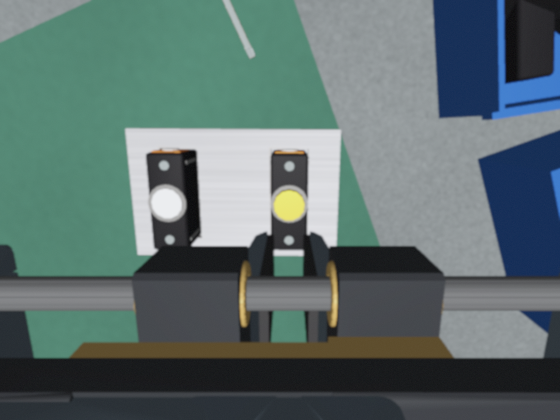

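The wrist view shows the yellow cap at (289,204), between and ahead of the closing fingers, and the white-capped unit at (167,203). Both match the estimate to about 1 mm, so I'll descend and press.

```bash
python3 -m handwheel '0 0 0 0.04 0.0014 0 0;0 0 0 0.08 0.0014 0 0;0 0 0 0.11 0.0014 0 0;0 0 0 0.13 0.0014 0 0;0 0 0 0.134 0.0014 0 0;0 0 0 0.138 0.0014 0 0;0 0 0 0.140 0.0014 0 0;0 0 0 0.142 0.0014 0 0;0 0 0 0.144 0.0014 0 0;0 0 0 0.144 0.0014 0 0' ; python3 -m handwheel '0 0 0 0.001 0 0 0;0 0 0 0.002 0 0 0;0 0 0 0.002 0 0 0'
```

```text
time_s: 1.98
ee_pos: [500.3, -231.4, 71.0]
ee_rot: [170.6, 89.8, -31.1]
force: [-0.0, -0.8, 0.2]
gripper_width: 0.5
time_s: 2.23
ee_pos: [500.4, -231.4, 69.3]
ee_rot: [164.4, 89.8, -37.4]
force: [0.1, -0.9, 3.9]
gripper_width: 0.3
```

```bash
python3 -m handwheel '0 0 0 0.001 0 0 0;0 0 0 0.002 0 0 0;0 0 0 0.003 0 0 0;0 0 0 0.004 0 0 0;0 0 0 0.004 0 0 0'; python3 -m handwheel '0 0 0 0.0005 0 0 0;0 0 0 0.001 0 0 0;0 0 0 0.0015 0 0 0;0 0 0 0.0015 0 0 0'
```

```text
time_s: 2.65
ee_pos: [500.4, -231.4, 65.3]
ee_rot: [164.2, 89.8, -37.6]
force: [-0.4, -1.3, 5.6]
gripper_width: 0.6
time_s: 2.98
ee_pos: [500.4, -231.4, 65.2]
ee_rot: [165.1, 89.8, -36.7]
force: [-3.0, 1.2, 14.3]
gripper_width: 0.6
```

```bash
python3 -m handwheel '0 0 0 0.0005 0 0 0;0 0 0 0.001 0 0 0;0 0 0 0.001 0 0 0;0 0 0 0.001 0 0 0'; python3 -m handwheel '0 0 0 -0.02 0 0 0;0 0 0 -0.06 0 0 0;0 0 0 -0.095 0 0 0.07;0 0 0 -0.095 0 0 0.07;0 0 0 -0.095 0 0 0.07;0 0 0 -0.095 0 0 0.07;0 0 0 -0.095 0 0 0.07;0 0 0 -0.095 0 0 0.07'
python3 - <<'E'
from h import *
s=env.state(); im=env.grab_frame('wrist')[:,:,::-1]; cv2.imwrite('pics/w2.png',im)
K,T=camT('wrist',s)
h=cv2.cvtColor(im,cv2.COLOR_BGR2HSV); m=cv2.inRange(h,(22,120,100),(35,255,255))
k,l,st,ce=cv2.connectedComponentsWithStats(m)
for i in range(1,k):
    if st[i,4]>60: print(st[i],ce[i],onz(K,T,ce[i],65).round(1))
sc=env.grab_frame('scene')[:,:,::-1]; cv2.imwrite('pics/s2.png',sc)
a=cv2.resize(sc[195:265,190:300],None,fx=5,fy=5,interpolation=2)
cv2.imwrite('pics/v2.png',np.vstack([cv2.resize(im,(550,412))[60:300],a]))
print(s['ee_pos'],s['gripper_width'],rel(s,[500.5,-229,29],down(-21.8,-1)))
E
```

```text
time_s: 3.32
ee_pos: [500.4, -231.4, 65.1]
ee_rot: [166.4, 89.8, -35.4]
force: [-5.1, 1.1, 19.7]
gripper_width: 0.5
time_s: 3.98
ee_pos: [498.7, -230.3, 155.0]
ee_rot: [-3.6, 89.8, 154.7]
force: [-0.3, 0.3, -0.9]
gripper_width: 37.6
[268 202  35  34 903] [284.77187154 218.33665559] [ 500.5 -229.2   65. ]
[ 498.74008047 -230.32875288  154.97822628] 37.56103044277239 (array([0.03, 0.17, 0.01]), array([126. ,  -1.9,  -1.5]))
```

View pics/v2.png

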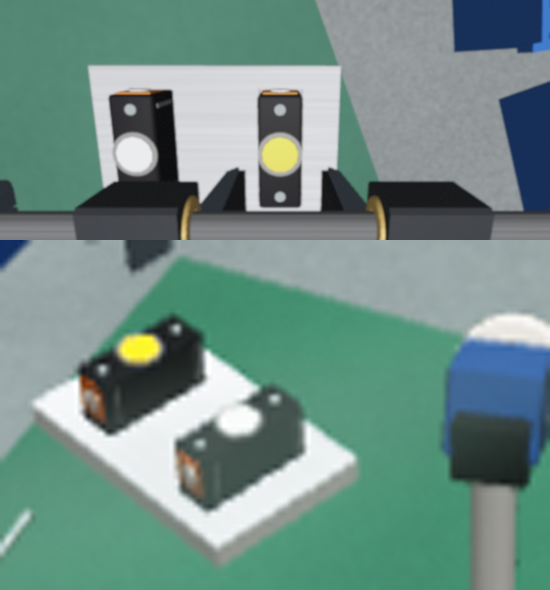

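The cap now sits flush with no band showing, as on the white unit, and the unit stands in place (wrist ≈(280,154) in the picture). Force rose to 20 N at z=65.1, which is the hard stop. Next is the grasp.

```bash
python3 -m handwheel '0 0 0 0.03 -0.002 -0.0015 0.07;0 0 0 0.06 -0.002 -0.0015 0.07;0 0 0 0.08 -0.002 -0.0015 0.07;0 0 0 0.095 -0.002 -0.0015 0.07;0 0 0 0.11 -0.002 -0.0015 0.07;0 0 0 0.12 -0.002 -0.0015 0.07;0 0 0 0.125 -0.002 -0.0015 0.07;0 0 0 0.125 -0.002 -0.0015 0.07;0 0 0 0.125 -0.002 -0.0015 0.07'
python3 - <<'E'
from h import *
s=env.state();print(s['ee_pos'],rel(s,[500.5,-229,29],down(-21.8,-1)))
E
```

```text
time_s: 4.83
ee_pos: [502.0, -229.6, 31.6]
ee_rot: [165.8, 90.0, -36.0]
force: [-0.2, -0.8, -0.0]
gripper_width: 70.0
[ 502.00522165 -229.63116479   31.6396447 ] (array([ 0.03, -0.02, -0.  ]), array([ 2.6, -0. ,  1.6]))
```

```bash
python3 -m handwheel '0 0 0 0.002 0 0.001 0.07;0 0 0 0.002 0 0.001 0.02;0 0 0 0.002 0 0.001 0.02;0 0 0 0.002 0 0.001 0.02;0 0 0 0.002 0 0.001 0.02;0 0 0 0.002 0 0.001 0.02;0 0 0 0.002 0 0.001 0.02;0 0 0 0.002 0 0.001 0.02;0 0 0 0.002 0 0.001 0.02;0 0 0 0.002 0 0.001 0.02' 40
```

```text
time_s: 5.67
ee_pos: [500.9, -229.1, 29.6]
ee_rot: [-175.0, 90.0, -16.8]
force: [0.0, 1.5, 2.1]
gripper_width: 33.8
```

```bash
python3 -m handwheel '0 0 0 -0.01 0 0 0.02;0 0 0 -0.03 0 0 0.02;0 0 0 -0.05 0 0 0.02;0 0 0 -0.08 0 0 0.02;0 0 0 -0.11 0 0 0.02;0 0 0 -0.14 0 0 0.02;0 0 0 -0.17 0 0 0.02;0 0 0 -0.20 0 0 0.02;0 0 0 -0.22 0 0 0.02;0 0 0 -0.22 0 0 0.02;0 0 0 -0.22 0 0 0.02'
python3 - <<'E'
from h import *
s=cv2.imread('pics/scene0.png');t=cv2.imread('pics/top0.png')
for n,im,z in(('scene',s,10),('top',t,10)):
    K,T=camT(n); f=4
    for zz in(0,10):
      p=proj(K,T,[757,158,zz]); print(n,'base pred',zz,p.round(1))
    ring=[proj(K,T,[690,140,320])]; print('lens pred',ring)
m=cv2.inRange(s,(0,0,0),(85,85,85)); m[:290]=0;m[:,:255]=0;m[335:]=0;m[:,320:]=0
c=max(cv2.findContours(m,0,1)[0],key=cv2.contourArea)[:,0]; K,T=camT('scene')
print('scene base',[ (zz,cv2.minAreaRect(np.array([onz(K,T,p,zz)[:2] for p in c],np.float32))) for zz in(5,12)])
# ring: white blob beside head in scene, top
hs=cv2.cvtColor(s,cv2.COLOR_BGR2HSV); w=cv2.inRange(hs,(0,0,185),(180,40,255)); w[:205]=0;w[245:]=0;w[:,:275]=0;w[:,312:]=0
c=cv2.convexHull(np.vstack([q for q in cv2.findContours(w,0,1)[0] if len(q)>5])); print('ring scene',cv2.boundingRect(c),cv2.fitEllipse(c))
ht=cv2.cvtColor(t,cv2.COLOR_BGR2HSV); w=cv2.inRange(ht,(0,0,135),(180,45,255)); w[:152]=0;w[172:]=0;w[:,:220]=0;w[:,246:]=0
c=np.vstack(cv2.findContours(w,0,1)[0]); rt=cv2.minAreaRect(c); print('ring top',rt)
# blue housing axis in top
b=cv2.inRange(ht,(100,110,40),(125,255,255)); b[:,:215]=0;b[:,250:]=0;b[:125]=0;b[170:]=0
c=max(cv2.findContours(b,0,1)[0],key=cv2.contourArea); print('housing',cv2.minAreaRect(c))
E
```

```text
time_s: 6.58
ee_pos: [500.7, -229.1, 250.0]
ee_rot: [170.2, 89.9, -31.6]
force: [0.7, 0.6, -3.2]
gripper_width: 33.7
scene base pred 0 [287.8 314. ]
scene base pred 10 [287.9 311.8]
lens pred [array([292.78627818, 218.53674658])]
top base pred 0 [240. 176.]
top base pred 10 [239.7 175.3]
lens pred [array([234.90672869, 169.26453941])]
scene base [(5, ((811.7508544921875, 173.4023895263672), (8.174615859985352, 116.42059326171875), 14.340686798095703)), (12, ((816.7107543945312, 175.48117065429688), (8.124767303466797, 115.71111297607422), 14.3406400680542))]
ring scene (284, 210, 20, 20) ((293.57305908203125, 219.790283203125), (19.11896514892578, 23.501771926879883), 140.97071838378906)
ring top ((232.12940979003906, 162.0823516845703), (3.6878182888031006, 16.703645706176758), 77.47119140625)
housing ((228.61767578125, 145.47059631347656), (20.130456924438477, 15.037208557128906), 75.96376037597656)
```

```bash
cat >> h.py <<'E'
YAW=14.5; U=R.from_euler('z',YAW,degrees=True).as_matrix()@R.from_euler('y',-25,degrees=True).as_matrix()
VP=np.array([689.5,140.5,320])-165*U[:,0]
E
python3 - <<'E'
from h import *
s=env.state(); print(VP,s['force'],s['qpos'].round(0)); print(rel(s,VP-8.4*U[:,2],down(YAW,-1,25)))
E
```

```text
[544.722442   103.05797768 250.26798681] [ 0.68127435  0.61573316 -3.16480897] [-26.  15.  89.  -0.  76.  86.]
(array([-35.68,  24.08,  -7.95]), array([   7.1, -326.9,   79.5]))
```

```bash
python3 -m handwheel '-1.8 1.2 -0.4 0 -0.015 0.004 0.02;-5.4 3.6 -1.2 0.001 -0.045 0.011 0.02;-8.9 6 -2 0.002 -0.08 0.02 0.02;-12.5 8.4 -2.8 0.0025 -0.115 0.028 0.02;-16 10.8 -3.6 0.003 -0.15 0.036 0.02;-20 13.2 -4.4 0.004 -0.18 0.044 0.02;-23.5 15.6 -5.2 0.0045 -0.21 0.052 0.02;-27 18 -6 0.005 -0.245 0.06 0.02;-30 20.5 -6.8 0.006 -0.275 0.067 0.02;-33 22.3 -7.4 0.0065 -0.3 0.073 0.02;-34.8 23.5 -7.8 0.007 -0.318 0.077 0.02;-35.7 24.1 -8 0.007 -0.327 0.0795 0.02'; python3 -m handwheel '0 0 0 0 0 0 0.02;0 0 0 0 0 0 0.02;0 0 0 0 0 0 0.02'
python3 - <<'E'
from h import *
s=env.state(); print(s['force'],s['gripper_width'],rel(s,VP-8.4*U[:,2],down(YAW,-1,25)))
a=env.grab_frame('scene')[:,:,::-1];b=env.grab_frame('top')[:,:,::-1];w=env.grab_frame('wrist')[:,:,::-1]
for n,i in(('s3',a),('t3',b),('w3',w)): cv2.imwrite(f'pics/{n}.png',i)
o=np.zeros((600,800,3),np.uint8)
o[:300,:400]=cv2.resize(a[150:270,200:360],(400,300)); o[300:,:400]=cv2.resize(b[120:270,170:370],(400,300)); o[:300,400:]=cv2.resize(w,(400,300))
cv2.imwrite('pics/v3.png',o)
L=VP+165*U[:,0]
for n in('scene','top'):
    K,T=camT(n); print(n,[proj(K,T,p).round(1) for p in(L,VP,VP+45*U[:,0],VP+27*U[:,2])])
E
```

```text
time_s: 7.58
ee_pos: [545.8, 105.7, 238.9]
ee_rot: [-179.7, 65.4, 15.0]
force: [-0.1, -0.6, -1.8]
gripper_width: 33.8
time_s: 7.83
ee_pos: [548.0, 103.2, 241.7]
ee_rot: [-179.8, 65.1, 14.6]
force: [0.4, 0.7, -2.8]
gripper_width: 33.8
[ 0.42775391  0.710004   -2.77785691] 33.78510395852319 (array([-0.06,  0.13,  0.06]), array([-0.8, -0.7, -0.7]))
scene [array([293. , 218.5]), array([299.5, 205.3]), array([297.9, 208.6]), array([300.2, 196.7])]
top [array([234.7, 169.4]), array([246.7, 218.8]), array([243.5, 205.7]), array([246.8, 221. ])]
```

View pics/v3.png

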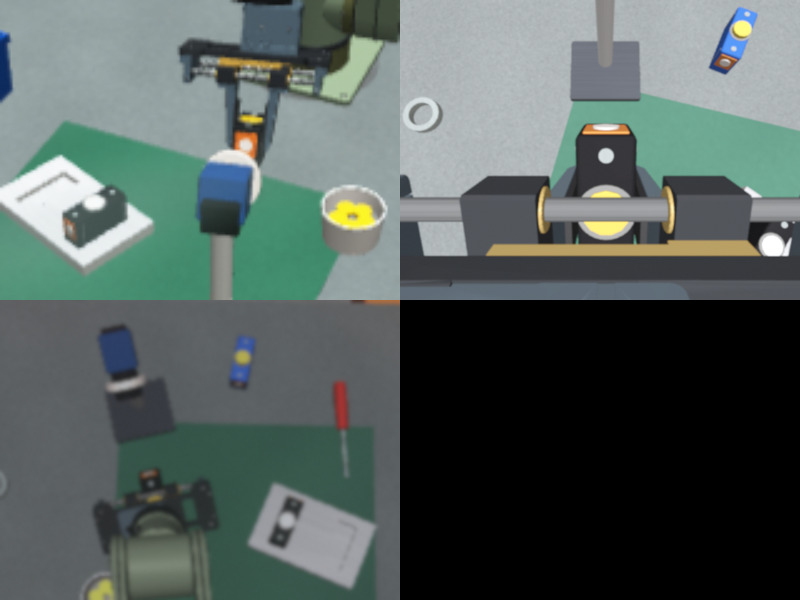

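The unit is held square with the orange face towards the lens: scene orange at (298,208) against a predicted (298,209). In the wrist view the stand base and column (605,70) line up with the unit (606,130). One numeric check of the stand from this closer view.

```bash
python3 - <<'E'
from h import *
s=env.state(); w=cv2.imread('pics/w3.png'); K,T=camT('wrist',s)
h=cv2.cvtColor(w,cv2.COLOR_BGR2HSV); print(h[120,265],h[60,200])
m=cv2.inRange(w,(0,0,0),(130,115,115)); m[:20]=0;m[150:]=0;m[:,:220]=0;m[:,350:]=0
c=max(cv2.findContours(m,0,1)[0],key=cv2.contourArea)[:,0]; print(cv2.boundingRect(c))
for z in(8,12):
    r=cv2.minAreaRect(np.array([onz(K,T,p,z)[:2] for p in c],np.float32)); print(z,r)
# unit: yellow cap & top-view offset
y=cv2.inRange(h,(22,120,100),(35,255,255));y[:230]=0;y[:,:250]=0;y[:,330:]=0
print('yellow',cv2.boundingRect(y),'pred',[proj(K,T,VP+27*U[:,2]+q*U[:,1]).round(1) for q in(-14,0,14)], 'front top edge pred',proj(K,T,VP+45*U[:,0]+25*U[:,2]).round(1))
E
```

```text
[111  32 129] [ 98  11 184]
(240, 137, 96, 5)
8 ((709.4041748046875, 144.62364196777344), (5.1921467781066895, 116.0731201171875), 14.358436584472656)
12 ((707.7570190429688, 144.18882751464844), (5.142375946044922, 114.96023559570312), 14.358563423156738)
yellow (259, 268, 59, 60) pred [array([318.5, 296.2]), array([283.9, 296.3]), array([249.3, 296.4])] front top edge pred [283.4 185.3]
```

```bash
python3 -m handwheel '0 0 0 0 0 0 0.02;0 0 0 0 0 0 0.02;0 0 0 0 0 0 0.02;0 0 0 0 0 0 0.02;0 0 0 0 0 0 0.02;0 0 0 0 0 0 0.02'; python3 - <<'E'
from h import *
s=env.state(); print(s['ee_pos'],s['qvel'].round(2),s['gripper_width']); print(env.job_done())
E
```

```text
time_s: 8.48
ee_pos: [548.3, 104.0, 242.5]
ee_rot: [-179.8, 65.0, 14.7]
force: [0.9, 0.0, -3.1]
gripper_width: 34.1
[548.25457794 104.0417483  242.45601574] [ 0.18 -0.14 -0.04  0.12 -0.05  0.  ] 34.14722720382367
the job is handed in; nothing more can be done
None
```

I pressed the yellow cap home in the nest, lifted the unit, and held it in front of the inspection camera. I handed the job in at about 8.5 s, while holding it still; the hand-in gives no verdict.

- **Cap:** pressing stopped at a hard stop, with the tip at z = 65.1 mm and about 20 N. A picture afterwards showed no red band, and the unit was still in its pocket.
- **Grip:** the opening read 34 mm on the 34 mm wide unit, at 40 N, and the arm was practically still at hand-in.
- **Position:** the measured tool pose was within about 1 mm and 0.2° of the pose I computed for presenting the unit. The scene picture put the orange face within about 1 px of where it should be.
- **Camera stand:** a second look at the stand from the wrist camera agreed with my first estimate to about 3 mm and 0.2°.
- **Small disagreements:** the wrist view showed the cap about 2 mm sideways of its predicted place. The top view put the orange face about 3 px (roughly 10 mm) from its predicted place, partly because the top edge is what shows from above. Both are within the 22 mm allowed.
- **Other objects:** in the last pictures the white-capped unit, the tub, the screwdriver and the collar looked undisturbed. I did not measure any of them, and the helmet and bins were not checked in a final picture. The arm stayed well above the table on every move except at the nest, and well clear of the camera.

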